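# Show the slide's marker to the bench camera with the swivel mirror

### The job

Push the sample slide fully home against its stop. Then turn the sprung swivel mirror by the tab on its top until the small fixed camera beside it, looking into the mirror, has the ball on top of the slide's marker pin in the middle of its view, and finish while still holding the mirror steady at that angle, because it springs back if let go. Leave the slide home and the other things on the worktop where they are.

Things in the scene. Friction and masses are not known exactly. Their poses are not given: they have to be found in the camera images.
- viewer: Fixed stand of camera and swivel mirror: grey base plate 175 x 60 x 10 mm, x = -35 to +140 mm. Origin on the worktop under the mirror's upright turning axis; z up; +x points level from that axis to the camera, a small black box 36 mm wide (x = 74 to 146 mm, top 103 mm above the worktop) looking along -x at the mirror's middle. The optics lie 85 mm above the worktop. Place and heading vary.
- camera_lens (a point): Front of the camera's lens, 74 mm from the mirror's axis, 85 mm above the worktop.
- mirror (a joint): Turn of the mirror about its upright axis, rad, 0 to 1.4, counter-clockwise from above. At 0 (rest; a light spring of 0.01 to 0.04 N m drives it back there) the bright face squarely faces the camera. At value t its normal stands t counter-clockwise from the viewer's +x, so the camera's line of sight leaves the mirror 2t counter-clockwise from the viewer's +x.
- mirror_face (a point): The swivel mirror: upright plate 62 wide x 56 mm high with a bright face on one side and a black back. This point: on the turning axis in the bright face, 85 mm above the worktop; x = the outward normal of the bright face, y along the plate's width, z up.
- mirror_tab (a point): Middle of the grip tab above the mirror, on the turning axis, 144 mm above the worktop. The ribbed grey tab is 10 mm thick (along the mirror's x), 34 mm wide (along the mirror's y) and 34 mm high, its top 159 mm above the worktop, free on all sides.
- sight: The camera's line of sight after the mirror (carried by a small geared collar on the mirror's post; not to be handled). Origin on the mirror's axis, 85 mm above the worktop; its x axis points the way the line of sight leaves the mirror. It turns twice as far as the mirror.
- track: Fixed track of the sample slide: base 200 x 64 mm, along its x axis from -55 to +145 mm. Origin on the worktop under the place where the marker pin stands when the slide is home; z up; its +x axis is level and points the way the slide opens. The end stop is at -x. The track's place and heading vary.
- carriage (a joint): How far the sample slide stands open, m, 0 (fully home, against the stop) to 0.065; it moves along the track's x axis, needs about 1 to 2 N of push and stays where it is left.
- marker_ball (a point): Centre of the 14 mm steel ball on the thin marker pin rising through the middle of the spool on the slide; 85 mm above the worktop, level with the middle of the mirror. Moves with the slide and stands over the track's origin when home. The spool is 46 mm across, its top 67 mm above the worktop, fixed on the slide.
- push_plate (a point): Middle of the outer face of the slide's upright push plate: 50 mm wide across the track, 10 mm thick, 20 to 66 mm above the worktop, with a 12 mm round black bar along its top edge (top 72 mm up, 1 mm proud of the face). The face looks along the track's +x, 45 mm from the marker pin; this point is 45 mm above the worktop. Push it along the track's -x.
- mouse: Bystander, to be left alone: computer mouse, 104 x 58 x 36 mm. Origin at the centre of its underside.
- note_block: Bystander, to be left alone: block of note paper, 72 x 72 x 27 mm. Origin at the centre of its underside.
- sample_jar: Bystander, to be left alone: jar with a screw lid, 51 mm across, 66 mm high. Origin at the centre of its underside.
- tape_measure: Bystander, to be left alone: tape measure, 32 x 67 x 55 mm. Origin at the centre of its underside.
- calculator: Bystander, to be left alone: desk calculator, 108 x 66 x 13 mm. Origin at the centre of its underside.
- weight_50: Bystander, to be left alone: small knobbed weight, 24 mm across, 30 mm high. Origin at the centre of its underside.
- spool_b: Bystander, to be left alone: loose spool with no pin, 40 mm across, 50 mm high. Origin at the centre of its underside.

How it is judged:
By the outcome, as a careful person would: the job done as asked, in the order asked, and still so for the second after the job is handed in, while the arm keeps its last pose, push and grip.
It also fails if it takes over 40 s, if anything falls off the work surface, if the arm or the gripper's body presses on something with over 40 N, if the wrist force passes 120 N, or if a joint passes its speed limit or range.

### The arm

A 6-joint arm with a two-finger parallel gripper is mounted at the origin on a cart in front of the work surface, level with it; the furniture and walls round the work are solid. World frame = base frame: x ahead of the robot, y to its left, z up, the work surface at z = 0. Lengths are in m, angles in rad, forces in N, time in s.
With the tool pointing down it reaches from about 0.325 to 0.775 m from the base axis. Payload 5.5 kg.
Tool frame: the origin (TCP) lies midway between the tips of the shut fingers; the grasp point (between the pads) lies 19 mm behind it; z points along the fingers, y is the line along which they close (so a half turn about z gives the same grasp; the last joint's range is limited). The gripper opens to 88 mm and grips with 3 to 60 N. Pads are 20 mm wide; open, the fingers measure 115 mm over their backs; the gripper's body (75 mm by 178 mm) begins 61 mm behind the grasp point.
Start: joints at [1.048, 0.091, 1.231, -0, 1.82, -0.057], TCP at [0.269, 0.536, 0.202] pointing down, gripper open.
Joint ranges: [-2.87, 2.87], [-0.86, 2.18], [0.17, 2.46], [-1.51, 4.65], [0.06, 2.69], [-2.65, 2.65]. Speed limits (rad/s): [2.57, 2.57, 3.01, 3.14, 3.14, 3.14].

### API

Orientations are given as a unit quaternion [x, y, z, w].
In Python, from workcell import status, viewer, job gives the robot as it stands.
- The arm moves only by the tool send_rows, never from a script. Its argument "targets" is a list of rows, each an object of numbers: "wx", "wy", "wz": the turn, a rotation vector about the tool's x, y, z in degrees; "tx", "ty", "tz": the shift along the tool's x, y, z in cm; "hand": the opening, from 0 (shut) to 1 (fully open). In form: [{"wx": .., "wy": .., "wz": .., "tx": .., "ty": .., "tz": .., "hand": ..}, ...]. A call has 1 to 10 rows; each row shifts and turns the commanded pose from where the row before left it, along the tool's axes as they then stand; what a row does not reach is not made up. A row lasts 1/10 s, in which the tool goes at most 50 mm and 8.59 degrees, less where a joint would pass 70% of its speed; a pose out of reach is approached as far as the arm can. A call with a gripper value outside its range is refused whole. The fingers move at their own pace and stop on an object; "newtons" is the grip in N (left out, the last holds). Time passes only in rows, so rows that do not move let the fingers close. It gives the time, the measured TCP pose, the force, the opening and the grip force at its end, in the units of the state.
- status.state(): the state, without advancing time (a new reading comes with each control period).
- viewer.grab_frame(name): name is "scene" or "side" or "wrist"; returns a dict with "color" (400x640x3 uint8, red, green, blue), "mtx" (3x3 intrinsics, pixels), "R" (3x3) and "t" (3): a world point X has camera coordinates R X + t; the wrist camera has in their place "T_tool_cam" (4x4, takes a point from camera to tool coordinates, whose origin is the TCP and whose axes are the flange's). Camera axes: x right, y down, z forward; pixel columns grow to the right and rows downward; lengths in m; the calibration is good to about 2 mm. A picture is of the moment at which its call begins: read the wrist's pose just before it. There is no depth.
- job.job_done(): hands the job in; it is judged then, once.
The state is a dict: "time_s": time; "q": joint angles; "joint_velocities": joint speeds; "joint_torque": joint torques, N m; "ee_pos": TCP position; "eef_rot": TCP orientation; "force": force on the tool from outside, world axes, zero at the start; "moment": the same for the moment, N m; "width": finger opening in m; "finger_force": force on a finger pad.
Only numpy, scipy, OpenCV 4.12 (cv2) and the standard library are available. Lean on these libraries where they do the work, as an engineer would, in place of code of your own. Each camera call takes 0.05 s, during which the arm holds its last target. There are 200 camera calls.

## Working session

There is one attempt and no reset: what is moved stays moved. The work goes in short steps, Python scripts to look and compute and a tool call to move; the robot and the scene stay as the last step left them, time stands still between calls to the robot, and variables do not carry over. Pictures are saved under pics/ and viewed, at most 10 in all, crops included, and the job is handed in when it is done.

Besides the shell and the picture viewer there is one more tool, called after "Call:" as name(argument=value, ...), one argument or row to a line, values as JSON. send_rows: Moves the arm, as the interface text tells. Its arguments: {"type":"object","properties":{"targets":{"type":"array"},"newtons":{"type":"number"}},"required":["targets"]}

```bash
mkdir -p pics; python3 - <<'E'
from workcell import status, viewer
import cv2,pickle
s=status.state(); print(s['time_s'],s['ee_pos'],s['eef_rot'],s['width'])
d={}
for n in("scene","side","wrist"):
    f=viewer.grab_frame(n); d[n]=f; cv2.imwrite(f'pics/{n}0.png',f['color'][...,::-1])
pickle.dump((s,d),open('f0.pkl','wb'))
for n in d: print(n,{k:v for k,v in d[n].items() if k!='color'})
E
```

```text
0.0 [0.26932374 0.53579305 0.20071466] [ 2.30815114e-01  9.72997153e-01 -9.20105482e-04 -2.78525416e-04] 0.08759976075407586
scene {'mtx': array([[445.31781216,   0.        , 325.23680408],
       [  0.        , 445.31781216, 201.16707602],
       [  0.        ,   0.        ,   1.        ]]), 'R': array([[ 0.6018073 , -0.79861666, -0.00627662],
       [-0.50885614, -0.37737373, -0.77372766],
       [ 0.61554317,  0.46882886, -0.63348726]]), 't': array([-0.29828477,  0.367427  ,  0.67685809])}
side {'mtx': array([[408.13671149,   0.        , 317.4555103 ],
       [  0.        , 408.13671149, 200.65953625],
       [  0.        ,   0.        ,   1.        ]]), 'R': array([[ 0.86132751, -0.50790628, -0.01208859],
       [-0.28581372, -0.46474801, -0.83804523],
       [ 0.42003028,  0.72528649, -0.54546683]]), 't': array([-0.42991705,  0.23527523,  0.89907555])}
wrist {'mtx': array([[334.04278397,   0.        , 318.76596686],
       [  0.        , 334.04278397, 197.04544692],
       [  0.        ,   0.        ,   1.        ]]), 'T_tool_cam': array([[-2.08123689e-04, -9.58678945e-01, -2.84490135e-01,
         7.82381125e-02],
       [ 9.99999601e-01,  4.76983338e-05, -8.92301568e-04,
         5.25655183e-04],
       [ 8.69000431e-04, -2.84490208e-01,  9.58678552e-01,
        -1.83526837e-01],
       [ 0.00000000e+00,  0.00000000e+00,  0.00000000e+00,
         1.00000000e+00]])}
```

View pics/scene0.png

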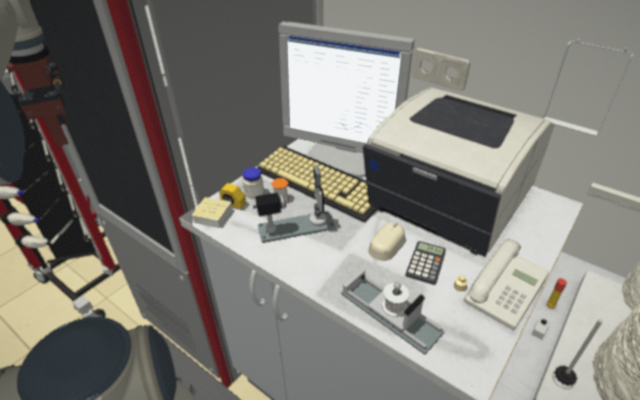

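View pics/side0.png

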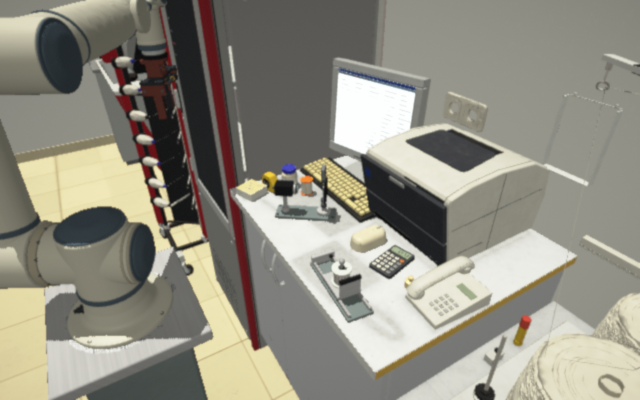

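The scene view shows the viewer stand (camera box about 268,205; mirror about 318,195) and the track (345,285 to 440,345) with spool/ball at about (398,292) and push plate at about (413,310). The side view shows the same things, with the mirror at (324,188) and the ball at (342,263). I'll enlarge both.

```bash
python3 - <<'E'
import cv2,pickle,numpy as np
s,d=pickle.load(open('f0.pkl','rb'))
def crop(n,x,y,w,h,k): 
    c=cv2.resize(d[n]['color'][y:y+h,x:x+w,::-1],None,fx=k,fy=k,interpolation=cv2.INTER_CUBIC)
    for i in range(0,w,20): cv2.putText(c,str(x+i),(i*k,8),0,.3,(0,0,255),1); cv2.line(c,(i*k,10),(i*k,14),(0,0,255))
    for j in range(20,h,20): cv2.putText(c,str(y+j),(0,j*k+3),0,.3,(0,0,255),1); cv2.line(c,(20,j*k),(26,j*k),(0,0,255))
    return c
a=np.hstack([crop('scene',250,160,100,90,4),crop('scene',340,260,100,90,4)])
b=np.hstack([crop('side',266,155,100,75,4),crop('side',300,245,100,75,4)])
cv2.imwrite('pics/c1.png',a[:,:800]);cv2.imwrite('pics/c2.png',b)
E
```

```text
(no output)
```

View pics/c1.png

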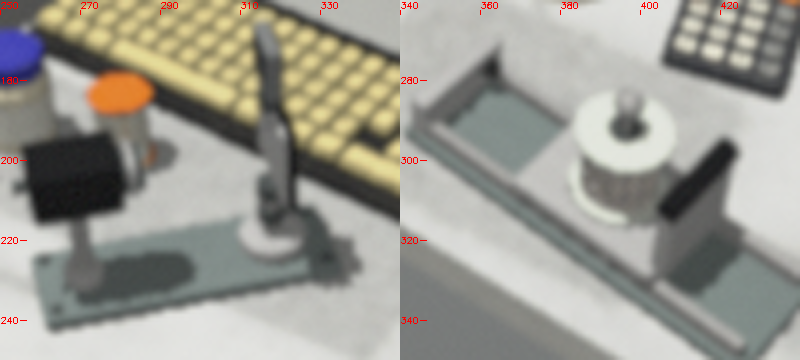

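View pics/c2.png

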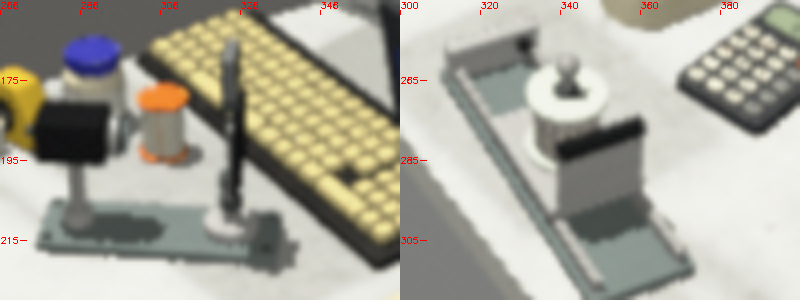

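The crops show: ball at scene (397,285) and side (342,260.5). Bar ends are at scene (422,297)/(407,313) and side (360,276)/(340.5,284). Tab top is at scene (316,166) and side (324,165.5). The slide is partly open. I'll triangulate from these.

```bash
cat >h.py <<'E'
import pickle,numpy as np,cv2
s0,d0=pickle.load(open('f0.pkl','rb'))
def P(n): f=d0[n]; return f['mtx']@np.c_[f['R'],f['t']]
def tri(a,b):
    X=cv2.triangulatePoints(P('scene'),P('side'),np.float64(a).reshape(2,1),np.float64(b).reshape(2,1)); return (X[:3]/X[3]).ravel()
def pl(n,uv,z):
    f=d0[n]; r=f['R'].T@np.linalg.solve(f['mtx'],[*uv,1]); c=-f['R'].T@f['t']; return c+r*(z-c[2])/r[2]
def pr(n,X): p=P(n)@np.r_[X,1]; return p[:2]/p[2]
E
python3 - <<'E'
from h import *
np.set_printoptions(precision=4,suppress=True)
for nm,a,b,z in [('ball',(397,285),(342,260.5),.085),('bar1',(422,296.7),(360,276.2),.069),('bar2',(406.7,313),(340.5,283.7),.069),('tabtop',(315.7,166.2),(324,165.5),.159),('post',(318,220),(323,210.5),.012)]:
    print(nm,tri(a,b),pl('scene',a,z),pl('side',b,z))
for n,uv in [('scene',(258.75,224.5)),('scene',(262.5,241.2)),('scene',(331,229)),('side',(278.5,205)),('side',(275.5,217)),('side',(335.5,221))]: print('base',n,pl(n,uv,.01))
for n,uv in [('scene',(342,293)),('side',(372.5,312.5)),('side',(347.5,320)),('scene',(440,345))]: print('track',n,pl(n,uv,.01))
E
```

```text
ball [ 0.4445 -0.201   0.0847] [ 0.4449 -0.2009  0.085 ] [ 0.4438 -0.2016  0.085 ]
bar1 [ 0.4635 -0.244   0.0643] [ 0.4608 -0.245   0.069 ] [ 0.4592 -0.2487  0.069 ]
bar2 [ 0.4171 -0.2386  0.0615] [ 0.413  -0.2403  0.069 ] [ 0.4113 -0.2458  0.069 ]
tabtop [0.5709 0.0817 0.1564] [0.5696 0.0803 0.159 ] [0.5667 0.0759 0.159 ]
post [0.5573 0.0674 0.0191] [0.5631 0.0721 0.012 ] [0.5632 0.0768 0.012 ]
base scene [0.4697 0.1751 0.01  ]
base scene [0.4342 0.1298 0.01  ]
base scene [0.5581 0.0303 0.01  ]
base side [0.4668 0.1733 0.01  ]
base side [0.4324 0.1221 0.01  ]
base side [0.5677 0.0164 0.01  ]
track scene [ 0.4212 -0.0978  0.01  ]
track side [ 0.4563 -0.3028  0.01  ]
track side [ 0.3996 -0.2921  0.01  ]
track scene [ 0.4302 -0.3051  0.01  ]
```

Call:
send_rows(
  targets=[
    {"tx": -2.58, "ty": -3.32, "hand": 0},
    {"tx": -2.58, "ty": -3.32, "hand": 0},
    {"tx": -2.58, "ty": -3.32, "hand": 0},
    {"tx": -2.58, "ty": -3.32, "hand": 0},
    {"tx": -2.58, "ty": -3.32, "hand": 0},
    {"tx": -2.58, "ty": -3.32, "hand": 0},
    {"tx": -2.58, "ty": -3.32, "hand": 0},
    {"tx": -2.58, "ty": -3.32, "hand": 0},
    {"tx": -2.58, "ty": -3.32, "hand": 0},
    {"tx": -2.58, "ty": -3.32, "hand": 0},
  ],
)

```text
$.targets[0]: bad value
```

Call:
send_rows(
  targets=[
    {"tx": -2.58, "ty": -3.32, "hand": 0},
    {"tx": -2.58, "ty": -3.32, "hand": 0},
    {"tx": -2.58, "ty": -3.32, "hand": 0},
    {"tx": -2.58, "ty": -3.32, "hand": 0},
    {"tx": -2.58, "ty": -3.32, "hand": 0},
    {"tx": -2.58, "ty": -3.32, "hand": 0},
    {"tx": -2.58, "ty": -3.32, "hand": 0},
    {"tx": -2.58, "ty": -3.32, "hand": 0},
    {"tx": -2.58, "ty": -3.32, "hand": 0},
    {"tx": -2.58, "ty": -3.32, "hand": 0},
  ],
)

```text
$.targets[0]: bad value
```

Call:
send_rows(
  targets=[
    {"wz": 8, "hand": 0},
    {"wz": 8, "hand": 0},
    {"wz": 8, "hand": 0},
    {"wz": 8, "hand": 0},
    {"wz": 8, "hand": 0},
    {"wz": 8, "hand": 0},
    {"wz": 8, "hand": 0},
    {"wz": 8, "hand": 0},
    {"wz": 8, "hand": 0},
    {"hand": 0},
  ],
)

```text
$.targets[0]: bad value
```

```bash
cat >>h.py <<'E'
from scipy.spatial.transform import Rotation as Rn
def wr(n):
    from workcell import status,viewer
    s=status.state(); f=viewer.grab_frame('wrist')
    pickle.dump((s,f),open(f'{n}.pkl','wb')); cv2.imwrite(f'pics/{n}.png',f['color'][...,::-1]); return s,f
def wM(s,f):
    T=np.eye(4);T[:3,:3]=Rn.from_quat(s['eef_rot']).as_matrix();T[:3,3]=s['ee_pos'];return T@f['T_tool_cam']
def wpl(n,uv,z):
    s,f=pickle.load(open(f'{n}.pkl','rb')); M=wM(s,f); r=M[:3,:3]@np.linalg.solve(f['mtx'],[*uv,1]); return M[:3,3]+r*(z-M[2,3])/r[2]
def show(s):
    R=Rn.from_quat(s['eef_rot']).as_matrix(); print(s['time_s'],np.round(s['ee_pos'],4),'xang',np.degrees(np.arctan2(R[1,0],R[0,0])).round(2),'zax',R[:,2].round(3),'q',np.round(s['q'],2),'F',np.round(s['force'],2),'w',s['width'],s['finger_force'])
E
python3 -c "
from h import *
s,f=wr('w1');show(s)"
```

```text
0.15 [0.2694 0.5359 0.201 ] xang 153.31 zax [-0.001 -0.001 -1.   ] q [ 1.05  0.09  1.23 -0.    1.82 -0.06] F [ 0.2  -0.37  0.15] w 0.08820328865092658 0.0
```

View pics/w1.png

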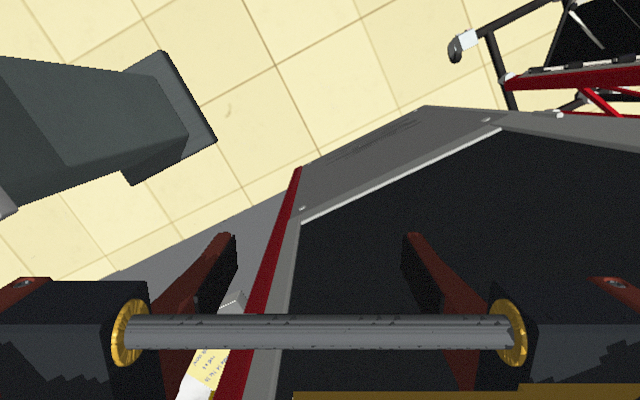

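The wrist camera sees only the cabinet and the floor. The arm has not moved because the rows were refused, so every key seems to be needed.

Call:
send_rows(
  targets=[
    {"wx": 0, "wy": 0, "wz": 0, "tx": -2.58, "ty": -3.32, "tz": 0, "hand": 0},
    {"wx": 0, "wy": 0, "wz": 0, "tx": -2.58, "ty": -3.32, "tz": 0, "hand": 0},
    {"wx": 0, "wy": 0, "wz": 0, "tx": -2.58, "ty": -3.32, "tz": 0, "hand": 0},
    {"wx": 0, "wy": 0, "wz": 0, "tx": -2.58, "ty": -3.32, "tz": 0, "hand": 0},
    {"wx": 0, "wy": 0, "wz": 0, "tx": -2.58, "ty": -3.32, "tz": 0, "hand": 0},
    {"wx": 0, "wy": 0, "wz": 0, "tx": -2.58, "ty": -3.32, "tz": 0, "hand": 0},
    {"wx": 0, "wy": 0, "wz": 0, "tx": -2.58, "ty": -3.32, "tz": 0, "hand": 0},
    {"wx": 0, "wy": 0, "wz": 0, "tx": -2.58, "ty": -3.32, "tz": 0, "hand": 0},
    {"wx": 0, "wy": 0, "wz": 0, "tx": -2.58, "ty": -3.32, "tz": 0, "hand": 0},
    {"wx": 0, "wy": 0, "wz": 0, "tx": -2.58, "ty": -3.32, "tz": 0, "hand": 0},
  ],
)

```text
time_s: 1.2
ee_pos: [0.3508, 0.122, 0.2018]
eef_rot: [0.231, 0.973, 0.0, 0.0]
force: [1.0, -1.0, 0.2]
width: 0.0114
finger_force: 0.0
```

Call:
send_rows(
  targets=[
    {"wx": 0, "wy": 0, "wz": 0, "tx": -2.58, "ty": -3.32, "tz": 0, "hand": 0},
    {"wx": 0, "wy": 0, "wz": 0, "tx": -2.58, "ty": -3.32, "tz": 0, "hand": 0},
    {"wx": 0, "wy": 0, "wz": 0, "tx": -2.58, "ty": -3.32, "tz": 0, "hand": 0},
    {"wx": 0, "wy": 0, "wz": 0, "tx": -2.58, "ty": -3.32, "tz": 0, "hand": 0},
    {"wx": 0, "wy": 0, "wz": 0, "tx": -2.58, "ty": -3.32, "tz": 0, "hand": 0},
    {"wx": 0, "wy": 0, "wz": 0, "tx": -2.58, "ty": -3.32, "tz": 0, "hand": 0},
    {"wx": 0, "wy": 0, "wz": 0, "tx": -2.58, "ty": -3.32, "tz": 0, "hand": 0},
    {"wx": 0, "wy": 0, "wz": 0, "tx": -2.58, "ty": -3.32, "tz": 0, "hand": 0},
    {"wx": 0, "wy": 0, "wz": 0, "tx": -2.58, "ty": -3.32, "tz": 0, "hand": 0},
    {"wx": 0, "wy": 0, "wz": 0, "tx": -2.58, "ty": -3.32, "tz": 0, "hand": 0},
  ],
)

```text
time_s: 2.2
ee_pos: [0.4322, -0.2908, 0.2017]
eef_rot: [0.231, 0.973, 0.0, 0.0]
force: [0.5, -0.5, 0.0]
width: 0.0004
finger_force: 0.0
```

Call:
send_rows(
  targets=[
    {"wx": 0, "wy": 0, "wz": 8, "tx": 0, "ty": 0, "tz": 0, "hand": 0},
    {"wx": 0, "wy": 0, "wz": 8, "tx": 0, "ty": 0, "tz": 0, "hand": 0},
    {"wx": 0, "wy": 0, "wz": 8, "tx": 0, "ty": 0, "tz": 0, "hand": 0},
    {"wx": 0, "wy": 0, "wz": 8, "tx": 0, "ty": 0, "tz": 0, "hand": 0},
    {"wx": 0, "wy": 0, "wz": 8, "tx": 0, "ty": 0, "tz": 0, "hand": 0},
    {"wx": 0, "wy": 0, "wz": 8, "tx": 0, "ty": 0, "tz": 0, "hand": 0},
    {"wx": 0, "wy": 0, "wz": 8, "tx": 0, "ty": 0, "tz": 0, "hand": 0},
    {"wx": 0, "wy": 0, "wz": 8, "tx": 0, "ty": 0, "tz": 0, "hand": 0},
    {"wx": 0, "wy": 0, "wz": 8, "tx": 0, "ty": 0, "tz": 0, "hand": 0},
    {"wx": 0, "wy": 0, "wz": 0, "tx": 0, "ty": 0, "tz": 0, "hand": 0},
  ],
)

```text
time_s: 3.2
ee_pos: [0.4322, -0.2889, 0.2016]
eef_rot: [0.759, 0.651, -0.0, -0.0]
force: [0.3, -0.4, -0.2]
width: 0.0005
finger_force: 0.0
```

```bash
python3 -c "
from h import *
s,f=wr('w2');show(s)"
```

```text
3.2 [ 0.4322 -0.2889  0.2016] xang 81.24 zax [-0.  0. -1.] q [-0.65 -0.12  1.44  0.    1.82 -0.5 ] F [ 0.29 -0.4  -0.18] w 0.0004902000799751328 0.0
```

View pics/w2.png

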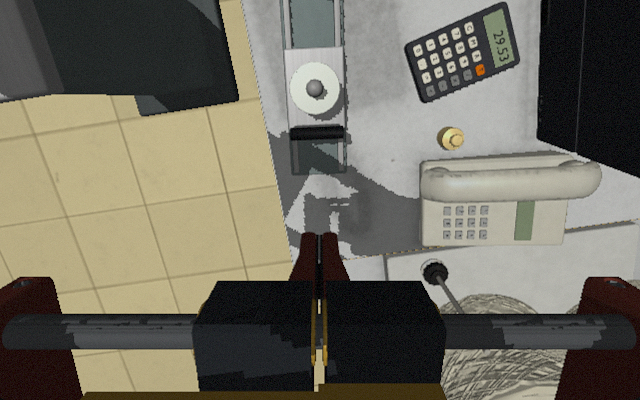

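The wrist view shows the track nearly upright in the image, with the ball at (315,88), the black bar from (291,132) to (344,131), and the track end at (292–346,172). The TCP is beyond the push plate and the phone is low and to the right.

```bash
python3 - <<'E'
from h import *
np.set_printoptions(precision=4,suppress=True)
for n,uv,z in [('ball',(315,88),.085),('barL',(291,132),.07),('barR',(344,131),.07),('endL',(292,174),.01),('endR',(346,172),.01),('edgeTopL',(284,2),.01),('edgeTopR',(341,2),.01),('phone',(420,160),.05)]: print(n,wpl('w2',uv,z))
E
```

```text
ball [ 0.4422 -0.2028  0.085 ]
barL [ 0.4139 -0.2375  0.07  ]
barR [ 0.4628 -0.2441  0.07  ]
endL [ 0.4008 -0.2896  0.01  ]
endR [ 0.4624 -0.2967  0.01  ]
edgeTopL [ 0.4237 -0.1154  0.01  ]
edgeTopR [ 0.4799 -0.1241  0.01  ]
phone [ 0.5362 -0.2866  0.05  ]
```

Call:
send_rows(
  targets=[
    {"wx": 0, "wy": 0, "wz": -1.2, "tx": 0, "ty": 0, "tz": 4, "hand": 0},
    {"wx": 0, "wy": 0, "wz": 0, "tx": 0, "ty": 0, "tz": 4, "hand": 0},
    {"wx": 0, "wy": 0, "wz": 0, "tx": 0, "ty": 0, "tz": 4, "hand": 0},
    {"wx": 0, "wy": 0, "wz": 0, "tx": 0, "ty": 0, "tz": 4, "hand": 0},
    {"wx": 0, "wy": 0, "wz": 0, "tx": 1, "ty": 0, "tz": 0, "hand": 0},
    {"wx": 0, "wy": 0, "wz": 0, "tx": 1, "ty": 0, "tz": 0, "hand": 0},
    {"wx": 0, "wy": 0, "wz": 0, "tx": 1, "ty": 0, "tz": 0, "hand": 0},
    {"wx": 0, "wy": 0, "wz": 0, "tx": 1, "ty": 0, "tz": 0, "hand": 0},
  ],
)

```text
time_s: 4.05
ee_pos: [0.4389, -0.2494, 0.0448]
eef_rot: [0.751, 0.66, 0.0, 0.002]
force: [-0.1, -1.6, 1.7]
width: 0.0001
finger_force: 0.8
```

Call:
send_rows(
  targets=[
    {"wx": 0, "wy": 0, "wz": 0, "tx": 0.8, "ty": 0, "tz": 0, "hand": 0},
    {"wx": 0, "wy": 0, "wz": 0, "tx": 0.8, "ty": 0, "tz": 0, "hand": 0},
    {"wx": 0, "wy": 0, "wz": 0, "tx": 0.8, "ty": 0, "tz": 0, "hand": 0},
    {"wx": 0, "wy": 0, "wz": 0, "tx": 0.6, "ty": 0, "tz": 0, "hand": 0},
  ],
)

```text
time_s: 4.45
ee_pos: [0.4417, -0.2189, 0.0422]
eef_rot: [0.752, 0.66, 0.0, 0.0]
force: [-0.4, -2.1, 1.2]
width: 0.0005
finger_force: 0.7
```

Call:
send_rows(
  targets=[
    {"wx": 0, "wy": 0, "wz": 0, "tx": 0.4, "ty": 0, "tz": 0, "hand": 0},
    {"wx": 0, "wy": 0, "wz": 0, "tx": 0.3, "ty": 0, "tz": 0, "hand": 0},
    {"wx": 0, "wy": 0, "wz": 0, "tx": 0.2, "ty": 0, "tz": 0, "hand": 0},
    {"wx": 0, "wy": 0, "wz": 0, "tx": 0.2, "ty": 0, "tz": 0, "hand": 0},
  ],
)

```text
time_s: 4.85
ee_pos: [0.4427, -0.2086, 0.0417]
eef_rot: [0.752, 0.659, -0.0, -0.0]
force: [0.5, -1.2, 0.7]
width: 0.0005
finger_force: 0.6
```

Call:
send_rows(
  targets=[
    {"wx": 0, "wy": 0, "wz": 0, "tx": 0.2, "ty": 0, "tz": 0, "hand": 0},
    {"wx": 0, "wy": 0, "wz": 0, "tx": 0.1, "ty": 0, "tz": 0, "hand": 0},
  ],
)

```text
time_s: 5.05
ee_pos: [0.4428, -0.2079, 0.0418]
eef_rot: [0.752, 0.659, -0.002, 0.002]
force: [-1.8, -10.7, -0.9]
width: 0.0007
finger_force: 5.6
```

Call:
send_rows(
  targets=[
    {"wx": 0, "wy": 0, "wz": 0, "tx": 0.1, "ty": 0, "tz": 0, "hand": 0},
    {"wx": 0, "wy": 0, "wz": 0, "tx": 0, "ty": 0, "tz": 0, "hand": 0},
  ],
)

```text
time_s: 5.25
ee_pos: [0.4428, -0.2079, 0.0419]
eef_rot: [0.752, 0.659, -0.002, 0.002]
force: [-2.1, -11.4, -0.6]
width: 0.0005
finger_force: 6.0
```

Call:
send_rows(
  targets=[
    {"wx": 0, "wy": 0, "wz": 0, "tx": -1, "ty": 0, "tz": 0, "hand": 0},
    {"wx": 0, "wy": 0, "wz": 0, "tx": -2, "ty": 0, "tz": 0, "hand": 0},
    {"wx": 0, "wy": 0, "wz": 0, "tx": -1, "ty": 0, "tz": -3, "hand": 0},
    {"wx": 0, "wy": 0, "wz": 0, "tx": 0, "ty": 0, "tz": -4, "hand": 0},
    {"wx": 0, "wy": 0, "wz": 0, "tx": 0, "ty": 0, "tz": -4, "hand": 0},
    {"wx": 0, "wy": 0, "wz": 0, "tx": 0, "ty": 0, "tz": -4, "hand": 0},
    {"wx": 0, "wy": 0, "wz": 0, "tx": 0, "ty": 0, "tz": -4, "hand": 0},
    {"wx": 0, "wy": 0, "wz": 0, "tx": 0, "ty": 0, "tz": -2, "hand": 0},
    {"wx": 0, "wy": 0, "wz": 0, "tx": 0, "ty": 0, "tz": 0, "hand": 0},
  ],
)

```text
time_s: 6.15
ee_pos: [0.4391, -0.2448, 0.2554]
eef_rot: [0.752, 0.66, 0.001, 0.003]
force: [-0.0, -0.4, 0.5]
width: 0.0001
finger_force: 0.0
```

```bash
python3 - <<'E'
from h import *
s,f=wr('w3');show(s)
E
```

```text
6.15 [ 0.4391 -0.2448  0.2554] xang 82.53 zax [ 0.005 -0.002 -1.   ] q [-0.58 -0.16  1.38  0.    1.91 -0.45] F [-0.01 -0.36  0.49] w 0.00012950933018552772 0.0
```

View pics/w3.png

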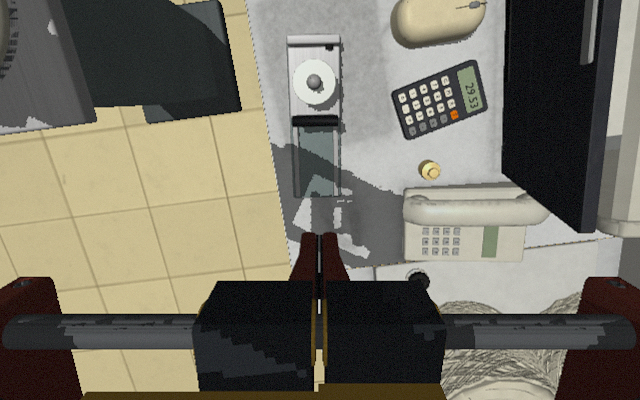

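The ball is at (315,82) and the slide's tail is flush against the stop, with the bystanders untouched. Next I go to the mirror for a close look.

Call:
send_rows(
  targets=[
    {"wx": 0, "wy": 0, "wz": 0, "tx": 3.77, "ty": 0.66, "tz": 0, "hand": 0},
    {"wx": 0, "wy": 0, "wz": 0, "tx": 3.77, "ty": 0.66, "tz": 0, "hand": 0},
    {"wx": 0, "wy": 0, "wz": 0, "tx": 3.77, "ty": 0.66, "tz": 0, "hand": 0},
    {"wx": 0, "wy": 0, "wz": 0, "tx": 3.77, "ty": 0.66, "tz": 0, "hand": 0},
    {"wx": 0, "wy": 0, "wz": 0, "tx": 3.77, "ty": 0.66, "tz": 0, "hand": 0},
    {"wx": 0, "wy": 0, "wz": 0, "tx": 3.77, "ty": 0.66, "tz": 0, "hand": 0},
    {"wx": 0, "wy": 0, "wz": 0, "tx": 3.77, "ty": 0.66, "tz": 0, "hand": 0},
    {"wx": 0, "wy": 0, "wz": 7.1, "tx": 0, "ty": 0, "tz": 0, "hand": 0},
    {"wx": 0, "wy": 0, "wz": 7.1, "tx": 0, "ty": 0, "tz": 0, "hand": 0},
    {"wx": 0, "wy": 0, "wz": 7.1, "tx": 0, "ty": 0, "tz": 0, "hand": 0},
  ],
)

```text
time_s: 7.2
ee_pos: [0.5177, 0.012, 0.2486]
eef_rot: [0.862, 0.508, -0.002, -0.002]
force: [-0.4, -0.8, 0.3]
width: 0.0003
finger_force: 0.0
```

Call:
send_rows(
  targets=[
    {"wx": 0, "wy": 0, "wz": 7.1, "tx": 0, "ty": 0, "tz": 0, "hand": 0},
    {"wx": 0, "wy": 0, "wz": 0, "tx": 0, "ty": 0, "tz": 0, "hand": 0},
  ],
)

```text
time_s: 7.4
ee_pos: [0.5177, 0.0115, 0.249]
eef_rot: [0.891, 0.455, -0.002, -0.001]
force: [0.2, 0.6, 0.2]
width: 0.0008
finger_force: 0.0
```

```bash
python3 - <<'E'
from h import *
s,f=wr('w4');show(s)
print('ball',wpl('w3',(315,82),.085))
print('printer corner',tri((372,208),(370,190)),tri((370,150),(365,155)))
E
```

```text
7.4 [0.5177 0.0115 0.249 ] xang 54.07 zax [-0.004  0.001 -1.   ] q [-0.04 -0.11  1.35  0.    1.91  0.58] F [0.19 0.55 0.22] w 0.0007741786454306838 0.0
ball [ 0.44838689 -0.15185317  0.085     ]
printer corner [ 0.61174024 -0.0509066   0.10630818] [ 0.63010436 -0.01755445  0.21001044]
```

View pics/w4.png

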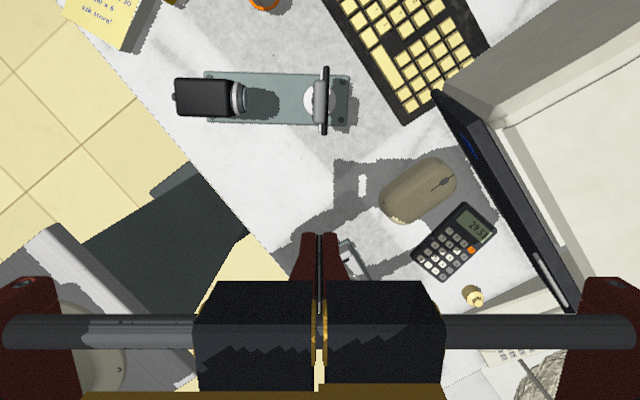

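The view looks straight down on the viewer. Base corners are at (207,72), (349,72), (351,125) and (204,123), the tab is at about (321,101), the camera box is at (174–235, 78–116), and the printer's near corner is at (437,92).

```bash
python3 - <<'E'
from h import *
np.set_printoptions(precision=4,suppress=True)
c=[wpl('w4',p,.01) for p in [(207,72),(349,72),(351,125),(204,123)]]
ang=lambda v:np.degrees(np.arctan2(v[1],v[0]))%360
print(c, 'heads',ang(c[0]-c[1]),ang(c[3]-c[2]),ang(c[0]-c[3])+90,'len',np.linalg.norm(c[0]-c[1]),np.linalg.norm(c[0]-c[3]))
m=(sum(c)/4); print('mid',m)
print('tab',wpl('w4',(321,101),.159),'camtop',wpl('w4',(176,97),.103),wpl('w4',(234,97),.103))
print('mir ends',wpl('w4',(325,67),.113),wpl('w4',(325,133),.113))
print('printer',[wpl('w4',(437,92),z) for z in(.15,.2,.25)],wpl('w4',(575,310),.2))
s,f=pickle.load(open('w4.pkl','rb'));cv2.imwrite('pics/c4.png',cv2.resize(f['color'][60:140,165:365,::-1],None,fx=4,fy=4,interpolation=cv2.INTER_CUBIC))
E
```

```text
[array([0.472 , 0.1769, 0.01  ]), array([0.6086, 0.0779, 0.01  ]), array([0.5757, 0.0256, 0.01  ]), array([0.4295, 0.1344, 0.01  ])] heads 144.04144322312803 143.31812168445785 134.99656365283397 len 0.1687061120812598 0.06009909806504019
mid [0.5215 0.1037 0.01  ]
tab [0.5633 0.0722 0.159 ] camtop [0.454  0.1551 0.103 ] [0.4985 0.1228 0.103 ]
mir ends [0.583  0.0933 0.113 ] [0.5491 0.046  0.113 ]
printer [array([0.6429, 0.023 , 0.15  ]), array([0.6291, 0.0322, 0.2   ]), array([0.6153, 0.0415, 0.25  ])] [ 0.6345 -0.1786  0.2   ]
```

View pics/c4.png

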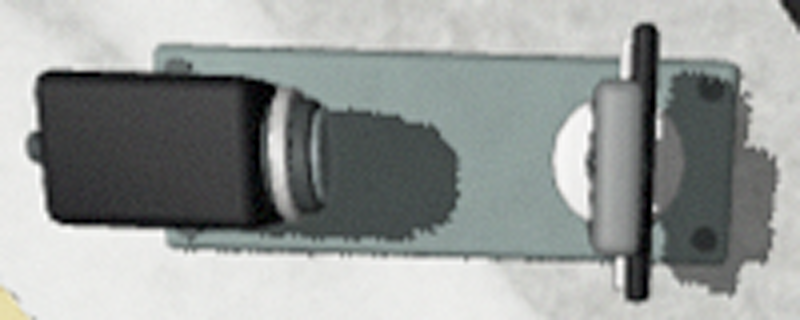

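The crop sharpens the base corners to crop pixels (157,45), (740,62), (726,262) and (170,247), and the tab top centre to (617,165).

```bash
python3 - <<'E'
from h import *
np.set_printoptions(precision=4,suppress=True)
q=lambda u,v:(165+u/4,60+v/4)
c=np.array([wpl('w4',q(*p),.01)[:2] for p in [(157,45),(740,62),(726,262),(170,247)]])
L=np.array([(.14,-.03),(-.035,-.03),(-.035,.03),(.14,.03)]) # viewer frame, y sign: heading ~144 => +y at 234 (image down)
from scipy.optimize import least_squares
def g(p): R=np.array([[np.cos(p[2]),-np.sin(p[2])],[np.sin(p[2]),np.cos(p[2])]]); return (L@R.T+p[:2]-c).ravel()
o=least_squares(g,[.565,.075,2.5]); print('viewer',o.x[:2],np.degrees(o.x[2]),'res mm',o.fun*1e3)
tab=wpl('w4',q(617,165),.159)[:2]; print('tab',tab)
e=[wpl('w4',q(*p),.159)[:2] for p in [(597,82),(590,250),(640,82),(638,250)]]
a=lambda v:np.degrees(np.arctan2(v[1],v[0]))
print('tab ang',a(e[0]-e[1])+90,a(e[2]-e[3])+90)
k=[wpl('w4',q(*p),.103)[:2] for p in [(42,73),(255,79),(50,222),(255,228)]]; print('cam ang',a(k[0]-k[1]),a(k[2]-k[3]))
ball=np.array([.4495,-.153])
for A in (o.x[:2],tab):
    ph=a(ball-A)%360; h=np.degrees(o.x[2]); print('phi',ph,'t',(ph-h)/2,'normal',(ph+h)/2)
s,_=pickle.load(open('w4.pkl','rb')); R=Rn.from_quat(s['eef_rot']).as_matrix()
for A in (o.x[:2],tab): print('move cm',(R.T@(np.r_[A,.128]-s['ee_pos']))*100)
E
```

```text
viewer [0.5622 0.0717] 142.44838188840606 res mm [-0.4774  1.3254  0.8619  0.2039  0.7827 -1.7395 -1.1673  0.2102]
tab [0.5621 0.0729]
tab ang 141.31204013412832 143.64685376785084
cam ang 142.52203670221266 142.44161279491374
phi 243.36642564592785 t 50.45902187876089 normal 192.90740376716695
phi 243.51024761251182 t 50.53093286205288 normal 192.97931475045894
move cm [ 7.5084  0.1167 12.0849]
move cm [ 7.5987  0.0377 12.085 ]
```

```bash
python3 - <<'E'
from h import *
np.set_printoptions(precision=3,suppress=True)
a=wpl('w4',(437,92),0);b=wpl('w4',(575,310),0);c=wpl('w4',(560,20),.2);print(a,b,c)
for z in(0,.1,.2,.25): print(z,pr('scene',[a[0],a[1],z]),pr('side',[a[0],a[1],z]))
E
```

```text
[ 0.684 -0.005  0.   ] [ 0.694 -0.397  0.   ] [0.713 0.025 0.2  ]
0 [372.949 209.714] [373.333 215.128]
0.1 [375.606 176.867] [375.597 185.517]
0.2 [378.61  139.725] [378.091 152.898]
0.25 [380.264 119.272] [379.435 135.313]
```

Call:
send_rows(
  targets=[
    {"wx": 0, "wy": 0, "wz": 0, "tx": 3.8, "ty": 0.05, "tz": 0, "hand": 0.55},
    {"wx": 0, "wy": 0, "wz": 0, "tx": 3.75, "ty": 0.03, "tz": 0, "hand": 0.55},
    {"wx": 0, "wy": 0, "wz": 1.6, "tx": 0, "ty": 0, "tz": 0, "hand": 0.55},
    {"wx": 0, "wy": 0, "wz": 0, "tx": 0, "ty": 0, "tz": 2, "hand": 0.55},
    {"wx": 0, "wy": 0, "wz": 0, "tx": 0, "ty": 0, "tz": 2, "hand": 0.55},
    {"wx": 0, "wy": 0, "wz": 0, "tx": 0, "ty": 0, "tz": 2, "hand": 0.55},
    {"wx": 0, "wy": 0, "wz": 0, "tx": 0, "ty": 0, "tz": 2, "hand": 0.55},
    {"wx": 0, "wy": 0, "wz": 0, "tx": 0, "ty": 0, "tz": 2, "hand": 0.55},
    {"wx": 0, "wy": 0, "wz": 0, "tx": 0, "ty": 0, "tz": 2, "hand": 0.55},
    {"wx": 0, "wy": 0, "wz": 0, "tx": 0, "ty": 0, "tz": 0, "hand": 0.55},
  ],
)

```text
time_s: 8.45
ee_pos: [0.5609, 0.0713, 0.1275]
eef_rot: [0.896, 0.443, -0.003, -0.001]
force: [-1.1, -0.4, -0.1]
width: 0.0481
finger_force: 0.0
```

Call:
send_rows(
  newtons=10,
  targets=[
    {"wx": 0, "wy": 0, "wz": 0, "tx": 0, "ty": 0, "tz": 0, "hand": 0},
    {"wx": 0, "wy": 0, "wz": 0, "tx": 0, "ty": 0, "tz": 0, "hand": 0},
    {"wx": 0, "wy": 0, "wz": 0, "tx": 0, "ty": 0, "tz": 0, "hand": 0},
    {"wx": 0, "wy": 0, "wz": 0, "tx": 0, "ty": 0, "tz": 0, "hand": 0},
    {"wx": 0, "wy": 0, "wz": 0, "tx": 0, "ty": 0, "tz": 0, "hand": 0},
    {"wx": 0, "wy": 0, "wz": 0, "tx": 0, "ty": 0, "tz": 0, "hand": 0},
    {"wx": 0, "wy": 0, "wz": 0, "tx": 0, "ty": 0, "tz": 0, "hand": 0},
  ],
)

```text
time_s: 9.15
ee_pos: [0.5622, 0.0731, 0.1326]
eef_rot: [0.897, 0.443, -0.0, -0.001]
force: [-5.2, 2.1, 3.7]
width: 0.0098
finger_force: 10.0
```

```bash
python3 - <<'E'
from h import *
from workcell import status
s=status.state();show(s);print(s['moment'])
E
```

```text
9.15 [0.5622 0.0731 0.1326] xang 52.58 zax [-0.002  0.002 -1.   ] q [0.07 0.   1.45 0.   1.7  0.72] F [-5.21  2.06  3.65] w 0.009793450249855423 9.998162984848022
[ 0.48002012  1.0595601  -0.04116447]
```

Call:
send_rows(
  targets=[
    {"wx": 0, "wy": 0, "wz": 0, "tx": 0, "ty": -0.05, "tz": 0, "hand": 0},
    {"wx": 0, "wy": 0, "wz": -5, "tx": 0, "ty": 0, "tz": 0, "hand": 0},
    {"wx": 0, "wy": 0, "wz": -5, "tx": 0, "ty": 0, "tz": 0, "hand": 0},
    {"wx": 0, "wy": 0, "wz": -5, "tx": 0, "ty": 0, "tz": 0, "hand": 0},
    {"wx": 0, "wy": 0, "wz": -5, "tx": 0, "ty": 0, "tz": 0, "hand": 0},
    {"wx": 0, "wy": 0, "wz": 0, "tx": 0, "ty": 0, "tz": 0, "hand": 0},
  ],
)

```text
time_s: 9.75
ee_pos: [0.5619, 0.0733, 0.1325]
eef_rot: [0.805, 0.593, -0.0, -0.001]
force: [-6.5, 3.0, 4.5]
width: 0.0097
finger_force: 10.0
```

Call:
send_rows(
  targets=[
    {"wx": 0, "wy": 0, "wz": -5, "tx": 0, "ty": 0, "tz": 0, "hand": 0},
    {"wx": 0, "wy": 0, "wz": -5, "tx": 0, "ty": 0, "tz": 0, "hand": 0},
    {"wx": 0, "wy": 0, "wz": -5, "tx": 0, "ty": 0, "tz": 0, "hand": 0},
    {"wx": 0, "wy": 0, "wz": -5, "tx": 0, "ty": 0, "tz": 0, "hand": 0},
    {"wx": 0, "wy": 0, "wz": -5, "tx": 0, "ty": 0, "tz": 0, "hand": 0},
    {"wx": 0, "wy": 0, "wz": -5.4, "tx": 0, "ty": 0, "tz": 0, "hand": 0},
    {"wx": 0, "wy": 0, "wz": 0, "tx": 0, "ty": 0, "tz": 0, "hand": 0},
    {"wx": 0, "wy": 0, "wz": 0, "tx": 0, "ty": 0, "tz": 0, "hand": 0},
  ],
)

```text
time_s: 10.55
ee_pos: [0.5614, 0.0733, 0.1325]
eef_rot: [0.623, 0.783, -0.0, -0.002]
force: [-8.0, 2.8, 4.7]
width: 0.0097
finger_force: 10.0
```

```bash
python3 - <<'E'
from h import *
from workcell import status,viewer
s=status.state();show(s);print(s['moment'])
f=viewer.grab_frame('scene')['color'];g=viewer.grab_frame('side')['color']
k=lambda i,x,y:cv2.resize(i[y:y+120,x:x+80,::-1],None,fx=5,fy=5,interpolation=cv2.INTER_CUBIC)
a=k(f,270,130);b=k(g,290,130)
c=cv2.resize(np.vstack([f[255:355,330:450],g[235:335,290:410]])[...,::-1],None,fx=3,fy=3)
cv2.imwrite('pics/e.png',cv2.resize(np.hstack([a,b,c]),(800,414)))
E
```

```text
10.55 [0.5614 0.0733 0.1325] xang 102.98 zax [-0.003  0.001 -1.   ] q [ 0.07 -0.    1.45  0.    1.7  -0.16] F [-7.97  2.81  4.66] w 0.009730540221168068 9.999100640416145
[ 0.41685014  1.44758741 -0.0184925 ]
```

View pics/e.png

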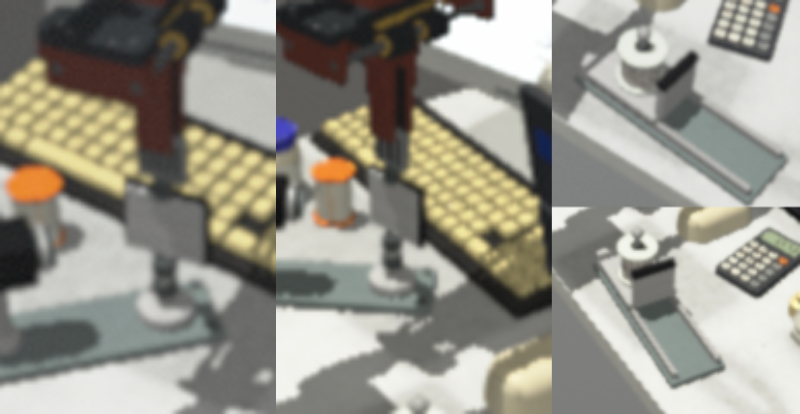

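The slide is home, and the mirror is turned and still gripped. Its normal is at 192.98° against a computed 193.0°.

```bash
python3 -c "
from workcell import job
print(job.job_done())"
```

```text
the job is handed in; nothing more can be done
None
```

I pushed the slide home against its stop and turned the mirror about 50.4° to put the marker ball in the middle of the camera's view. The aim is worked out from measured positions, not seen through that camera. The job is handed in with the gripper still holding the tab; I have not been told the verdict.

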